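# Clamp a gearbox shaft under the ratchet hold-down

## Task

Set the shaft under the hold-down. Lift the hold-down arm by its round knob, clicking up tooth by tooth without squeezing the release plates, until the pawl holds it by itself on the top tooth; then push the V-block slide with the shaft fully home against its stop; then pinch the two release plates together to lift the pawl, let the arm down by hand, without letting it drop, until its foot rests on the shaft, and let go. Do not force anything against its stops, set the foot down gently, and leave the other things on the plate alone.

Things in the scene. Friction and masses are not known exactly. Their poses are not given: they have to be found in the camera images.
- fixture: Fixed cast-iron ratchet hold-down fixture on the surface plate. Origin on the plate's top (20 mm above the bench), straight below the hold-down foot; heights here are above this origin. z up; y: the way the slide goes home; x: from the foot to the toothed column (20 x 28 mm at x = 115 mm, y = 0, top at 217 mm). Base 14 mm thick, from x = -75 to 150, y = -140 to 75 mm.
- rail (a joint): Height of the hold-down on its column, m, up from 0. Twelve teeth 6 mm apart: the pawl rests on one at 0.008, 0.014 ... 0.074 (top tooth); it clicks up but cannot come down with the pawl in. Top stop, on a rubber buffer, met at 0.080. Starts on one of the three lowest teeth. All on it weighs 0.6 to 0.9 kg; it rubs with about 1 N and the pawl adds 2 to 4 N going up.
- hold_down: Horizontal cast-iron arm sliding on the column, 160 mm long in the fixture's x (-60 to 100 mm), 26 mm wide, 16 mm high, top at height 106 mm + rail. Carries the lifting knob, release plates, pawl and foot. Origin: the fixture's origin raised by the rail value.
- foot_screw (a point): Point on the arm's underside (height 90 mm + rail) over the foot, at the fixture's x = y = 0. The foot is a sprung 22 x 22 mm pad (8 N/mm) on a set screw, its underside 30 mm below this point plus however far the screw is run out: 0 to 24 mm, different each time and not measured, so the landing must be felt (at a rail value of 0.025 to 0.051).
- lift_knob (a point): Centre of the round upright lifting knob on the robot-side end of the arm: 26 mm diameter, from 12 mm above the arm's top to 51 mm above it; this point is 30 mm above the arm's top, at the fixture's x = -45 mm, y = 0. It moves with the rail.
- release_grip (a point): Midpoint between the two upright steel release plates on the arm, at the fixture's x = 20 mm, y = 0, 30 mm above the arm's top; rises with the rail. Each plate is 22 mm wide (fixture x), 5 mm thick, 8 to 52 mm above the arm's top; they face each other across the fixture's y, 56 mm over their outer faces when free, 38 mm squeezed, and move inwards together.
- release (a joint): How far each release plate is pressed inwards, m: 0 free, 0.009 fully squeezed. From about 0.007 the pawl is out of the teeth and the arm is free to come down with whatever holds it; the springs need a firm squeeze, about 11 N to start and 22 N for the full press. Let go, the plates spring out and the pawl springs back in.
- slide (a joint): Travel of the dovetail slide along the fixture's +y, m: 0 drawn back (start), 0.080 home, where it meets a stop block on a rubber buffer (4 N/mm). Greased: it rubs with about 3 N and stays where it is left.
- v_carriage: Steel V-block (60 x 58 mm, top at height 76 mm) with its push rod, carried on the slide. Origin: on the fixture's x = 0 line at plate-top height, at the fixture's y = -80 mm + slide; the V is centred over it and runs along the fixture's x.
- slide_knob (a point): Centre of the upright push knob at the end of the slide's rod, 120 mm behind the V-block's centre (towards the fixture's -y): 22 mm diameter, from 29 to 75 mm high; this point is at height 55 mm.
- v_seat (a point): Point in the V-block where the shaft's centre belongs, at height 71 mm; moves with the slide.
- shaft: Loose round steel gearbox shaft, 32 mm diameter, 104 mm long over the body with thin journals to 128 mm, about 0.6 kg, lying in the V along the fixture's x. Origin at its centre; its top is 16 mm higher, at height 87 mm.
- top_stop: Collar on a rubber buffer (gives 4 N/mm, to 6 mm) on top of the toothed column, the rail's upper stop. Origin at the fixture's origin.
- slide_stop: Stop block on a rubber buffer at the home end of the slide's track, its stop face at the fixture's y = 40 mm. Origin at the fixture's origin.
- gear: Bystander: loose steel spur gear, 86 mm across, 28 mm high, lying flat. Origin centre of underside.
- washer_a: Bystander: bronze thrust washer, 48 mm across, 5 mm thick. Origin centre of underside.
- washer_b: Bystander: the other bronze thrust washer, same size. Origin centre of underside.
- bearing_cap: Bystander: grey bearing cap, an arch on two ears, 30 x 92 x 32 mm. Origin centre of underside.
- feeler_case: Bystander: green feeler gauge case, 100 x 26 x 14 mm. Origin centre of underside.
- spanner: Bystander: steel spanner 150 mm long lying flat. Origin under its middle.
There are look-alikes about, which are no part of the job. What is shaped like the shaft but black is not meant.

How it is judged (in metres and radians):
On the way, in this order (a step that is already met when the one before it is completed fails the run):
1. the arm is held on its top tooth by the pawl alone, nothing touching it (value of joint rail between 0.071 and 0.0765 m and value of joint release below 0.002 m and contact force between each of the fingers, the arm and hold_down below 0.1 N), for 0.2 s.
2. the slide is home with the shaft in the V, the arm still on its top tooth (value of joint slide above 0.078 m and value of joint rail above 0.071 m and distance between shaft and v_seat below 0.014 m), for 0.2 s.
3. the foot rests on the shaft (contact force between hold_down and shaft above 1.5 N and value of joint slide above 0.077 m), for 0.2 s.
At the end, for the whole second after the job is handed in: The slide is home (within 3 mm of its stop), the shaft lies in the V within 14 mm of where it belongs, the foot rests on the shaft (with more than 1.5 N), the release plates are free (pressed less than 2 mm) and all is at rest (all of step 3 and value of joint release below 0.002 m and value of joint rail below 0.054 m and velocity of joint rail between -0.01 and 0.01 m/s and distance between shaft and v_seat below 0.014 m and linear speed of shaft below 0.02 m/s); the robot touches nothing.
It fails at once if the foot is pressed or dropped on the shaft with more than 22 N, or the shaft is driven against the arm (contact force between hold_down and shaft above 22 N).
It fails at once if the rail or the slide is forced against its stop with more than 25 N (contact force between anything else and top_stop above 25 N or contact force between anything else and slide_stop above 25 N).
It fails at once if the rail is raised with the release plates squeezed (value of joint release above 0.004 m and velocity of joint rail above 0.03 m/s and value of joint rail above 0.057 m).
It fails at once if the arm is let drop towards the shaft instead of being let down by hand (value of joint rail between 0.024 and 0.06 m and velocity of joint rail below -0.25 m/s).
It fails at once if another thing on the plate is shifted by more than 20 mm (distance of any of gear, washer_a, washer_b, bearing_cap, feeler_case, spanner from where it was at the start of the episode above 0.02 m).
It also fails if it takes over 67 s, if anything falls off the work surface, if the arm or the gripper's body presses on something with over 40 N, if the wrist force passes 120 N, or if a joint passes its speed limit or range.

## Robot

A 6-joint arm with a two-finger parallel gripper is mounted at the origin on the work surface. World frame = base frame: x ahead of the robot, y to its left, z up, the work surface at z = 0. Lengths are in m, angles in degrees, forces in N, time in s.
With the tool pointing down it reaches from about 0.35 to 0.85 m from the base axis. Payload 8.1 kg.
Tool frame: the origin (TCP) lies at the very end of the fingers, on their centre line; the grasp point (between the pads) lies 19 mm behind it; z points along the fingers, y is the direction in which the jaws open and shut (so a half turn about z gives the same grasp; the last joint's range is limited). The gripper opens to 93 mm and grips with 3 to 60 N. Pads are 15 mm wide; open, the fingers measure 128 mm over their backs; the gripper's body (75 mm by 188 mm) begins 65 mm behind the grasp point.
Start: joints at [64.664, 7.471, 85.268, -0, 87.261, -4.893], TCP at [0.21, 0.562, 0.219] pointing down, gripper open.
Joint ranges: [-169.43, 169.43], [-51.17, 129.36], [1.28, 143.12], [-76.62, 256.62], [0, 156.53], [-152.29, 152.29]. Speed limits (degrees/s): [136.94, 136.94, 159.86, 180, 180, 180].

## Interface

Orientations are given as [roll, pitch, yaw] about the fixed x, y, z axes, in that order (R = Rz(yaw) Ry(pitch) Rx(roll)).
In Python, from station import ctrl, viewer, hand_in gives the robot as it stands.
- The arm moves only by the tool send_rows, never from a script. Its argument "targets" is a list of rows, each an object of numbers: "dx", "dy", "dz": the shift along the world's x, y, z in m; "turn": the turn about the world's z in degrees. In form: [{"dx": .., "dy": .., "dz": .., "turn": ..}, ...]. A call has 1 to 12 rows; each row shifts and turns the commanded pose from where the row before left it; what a row does not reach is not made up. A row lasts 1/8 s, in which the tool goes at most 62.5 mm and 10.7 degrees, less where a joint would pass 70% of its speed; a pose out of reach is approached as far as the arm can. A call is refused whole if a number of a shift passes 0.0625 or a number of a turn 10.7, either way. A call with a gripper value outside its range is refused whole. "hand" is the opening, from 0 (shut) to 1 (fully open), set as the call begins (left out, the last holds). The fingers move at their own pace and stop on an object; "squeeze" is the grip in N (left out, the last holds). Time passes only in rows, so rows that do not move let the fingers close. It gives the time, the measured TCP pose, the force and the opening at its end, in the units of the state.
- ctrl.sense(): the state, without advancing time (a new reading comes with each control period).
- viewer.read_camera(name): name is "scene" or "top" or "wrist"; returns (picture, depth): 384x512x3 uint8, blue, green, red; 384x512 float32, m along the optical axis (not along the pixel's ray), 0 where there is no reading.
- viewer.camera_model(name): a dict with "fx", "fy", "cx", "cy" (pixels), "k1" (the pictures are not rectified: a ray, as slopes to the right and down, at radius r is drawn at 1 + k1 r^2 times it, then the intrinsics apply), "R" (3x3) and "t" (3): a world point X has camera coordinates R X + t. Camera axes: x right, y down, z forward; pixel columns grow to the right and rows downward; lengths in m; the calibration is good to about 2 mm. A picture is of the moment at which its call begins: read the wrist's pose just before it. camera_model takes no time and is no camera call; for the wrist camera it gives the pose at the moment of the call.
- hand_in(): hands the job in, once; it reports no verdict.
The state is a dict: "t": time; "q": joint angles; "qvel": joint speeds; "effort": joint torques, N m; "ee_pos": TCP position; "tcp_rot": TCP orientation; "contact_force": force on the tool from outside, world axes, zero at the start; "wrist_torque": the same for the moment, N m; "width": finger opening in m.
Only numpy, scipy, OpenCV 4.12 (cv2) and the standard library are available. Lean on these libraries where they do the work, as an engineer would, in place of code of your own. Each camera call takes 0.05 s, during which the arm holds its last target.

## Working session

There is one attempt and no reset: what is moved stays moved. The work goes in short steps, Python scripts to look and compute and a tool call to move; the robot and the scene stay as the last step left them, time stands still between calls to the robot, and variables do not carry over. Pictures are saved under pics/ and viewed, and the job is handed in when it is done.

Besides the shell and the picture viewer there is one more tool, called after "Request:" as name([rows], argument=value, ...), one row to a line, values as JSON. send_rows: Moves the arm, as the interface text tells. Its arguments: {"type":"object","properties":{"targets":{"type":"array"},"hand":{"type":"number"},"squeeze":{"type":"number"}},"required":["targets"]}

```bash
mkdir -p pics; ls; python3 - <<'E'
from station import ctrl, viewer
import cv2
s=ctrl.sense(); print(s)
for n in ("scene","top"):
    p,d=viewer.read_camera(n); cv2.imwrite(f"pics/{n}0.png",p)
    import numpy as np; np.save(f"pics/{n}0.npy",d); print(n,viewer.camera_model(n))
E
```

```text
pics
{'t': 0.0, 'q': array([ 6.46640393e+01,  7.51462395e+00,  8.53288511e+01,  1.83477566e-04,
        8.72617937e+01, -4.89405814e+00]), 'qvel': array([-0.00585131, -0.04850336,  0.07750221,  0.02859685,  0.0719872 ,
       -0.0165164 ]), 'effort': array([-2.55007202e-03, -5.59852767e+01, -4.91747832e+01,  7.65026081e-02,
        3.59539955e-02, -1.17494242e-04]), 'ee_pos': array([0.20929765, 0.56170419, 0.21759661]), 'tcp_rot': array([-1.79895131e+02, -9.16343056e-03,  1.59558080e+02]), 'contact_force': array([ 0.98577051, -0.54217338,  0.97716325]), 'wrist_torque': array([0.03535085, 0.00893143, 0.04375968]), 'width': 0.09337468321353007}
scene {'fx': 348.421234510894, 'fy': 348.421234510894, 'cx': 254.53136749886423, 'cy': 193.66862257477447, 'k1': 0.012774147583205404, 'R': array([[ 0.80473116,  0.59354549,  0.01056018],
       [ 0.50608743, -0.67663982, -0.53482153],
       [-0.31029547,  0.43573192, -0.84489906]]), 't': array([-0.40525794, -0.15444181,  1.07168665])}
top {'fx': 479.64093229823123, 'fy': 479.64093229823123, 'cx': 263.0020959502412, 'cy': 184.13033097376447, 'k1': -0.18374829655691527, 'R': array([[ 0.00296789, -0.99997693, -0.00611038],
       [-0.99657095, -0.0024524 , -0.08270631],
       [ 0.08268941,  0.00633489, -0.99655523]]), 't': array([0.03818164, 0.48098638, 1.38814823])}
```

View pics/scene0.png

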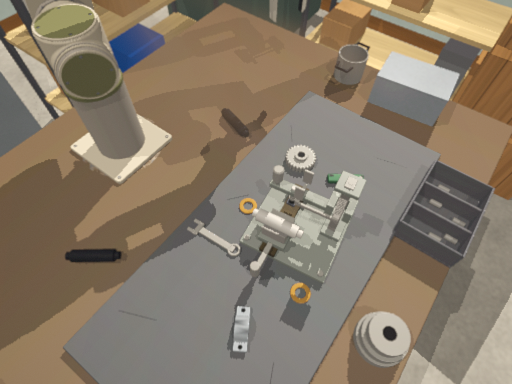

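View pics/top0.png

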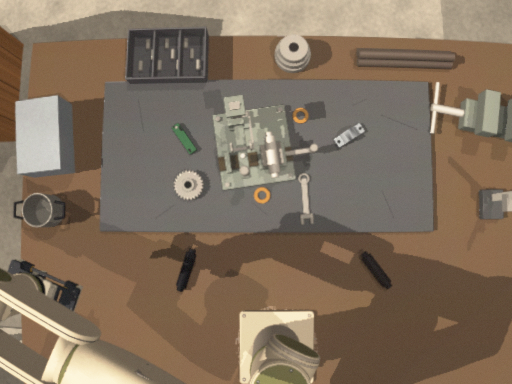

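Top view: fixture at about (255,145), steel shaft (272,152), slide knob (313,148), column (235,104). The black shaft-shaped things at (187,268) and (376,270) are the look-alikes. Next, an enlarged crop.

```bash
python3 - <<'E'
import cv2
p=cv2.imread("pics/top0.png"); cv2.imwrite("pics/topc.png",cv2.resize(p[85:215,150:350],None,fx=4,fy=4,interpolation=cv2.INTER_CUBIC))
p=cv2.imread("pics/scene0.png"); cv2.imwrite("pics/scenec.png",cv2.resize(p[135:285,225:385],None,fx=4,fy=4,interpolation=cv2.INTER_CUBIC))
E
```

```text
(no output)
```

View pics/topc.png

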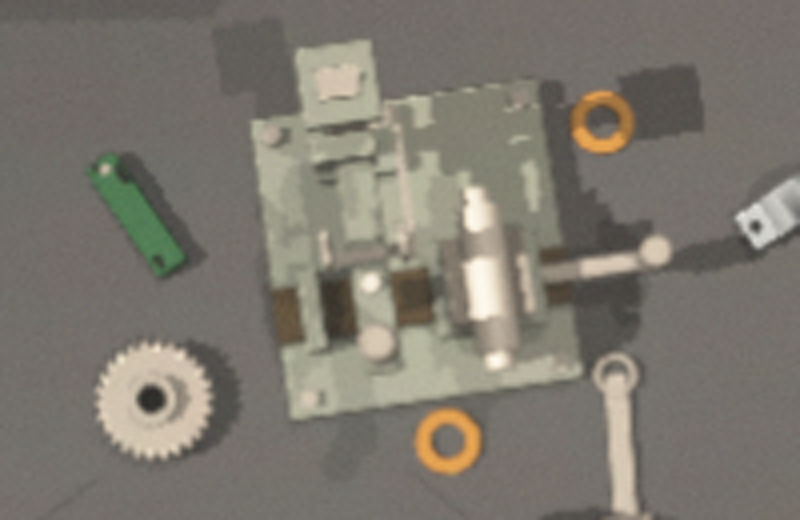

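View pics/scenec.png

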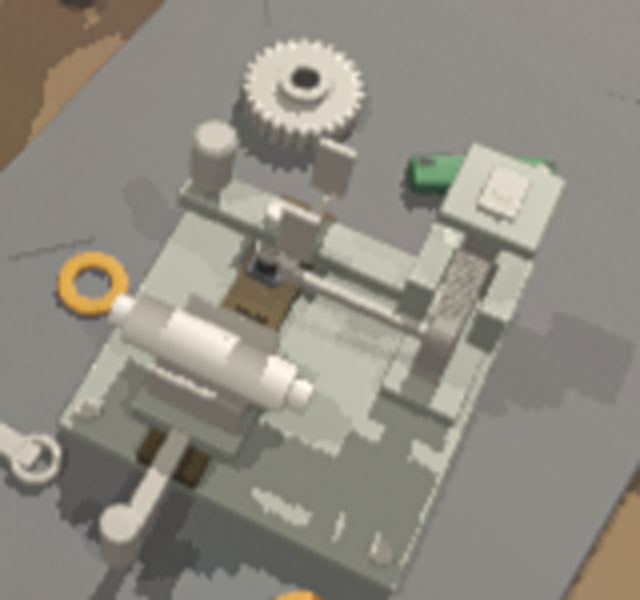

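```bash
cat > h.py <<'E'
import numpy as np, cv2
from station import ctrl, viewer
def ray(n,u,v,m=None):
    m=m or viewer.camera_model(n)
    K=np.array([[m['fx'],0,m['cx']],[0,m['fy'],m['cy']],[0,0,1]])
    p=cv2.undistortPoints(np.array([[[u,v]]],float),K,np.array([m['k1'],0,0,0.]))[0,0]
    R=np.array(m['R']);t=np.array(m['t'])
    return -R.T@t, R.T@np.array([p[0],p[1],1.])
def onz(n,u,v,z,m=None):
    o,d=ray(n,u,v,m); return o+d*(z-o[2])/d[2]
def dep(n,u,v,d,m=None):
    o,r=ray(n,u,v,m); return o+r*d
def proj(n,X,m=None):
    m=m or viewer.camera_model(n)
    R=np.array(m['R']);t=np.array(m['t']); c=R@X+t; a=c[:2]/c[2]; s=1+m['k1']*(a@a)
    return np.array([m['fx']*a[0]*s+m['cx'],m['fy']*a[1]*s+m['cy']])
E
python3 - <<'E'
from h import *
c={'TL':(252,120),'TR':(545,82),'BR':(582,375),'BL':(292,418)}
f={'TL':(.15,.075),'TR':(.15,-.14),'BR':(-.075,-.14),'BL':(-.075,.075)}
W=[];F=[]
for k,(u,v) in c.items():
    u=150+(u+.5)/4-.5; v=85+(v+.5)/4-.5
    w=onz('top',u,v,.034); W.append(w[:2]);F.append(f[k]); print(k,w)
W=np.array(W);F=np.array(F)
Wc=W-W.mean(0);Fc=F-F.mean(0)
H=Fc.T@Wc;U,S,V=np.linalg.svd(H);R=V.T@U.T
t=W.mean(0)-R@F.mean(0); print('yaw',np.degrees(np.arctan2(R[1,0],R[0,0])),'org',t,'res',(F@R.T+t-W)*1000)
d=np.load('pics/top0.npy')
for nm,(u,v) in {'lift':(377,342),'slide':(655,248),'shaft':(487,290),'plateL':(324,248)}.items():
    u=150+u/4;v=85+v/4
    P=dep('top',u,v,d[int(round(v)),int(round(u))]); print(nm,P, R.T@(P[:2]-t))
    if nm=='slide': print(onz('top',u,v,.095),R@np.array([0,-.2])+t)
d=np.load('pics/scene0.npy')
for nm,(u,v) in {'lift':(214,138),'slide':(120,523)}.items():
    u=225+u/4;v=135+v/4
    P=dep('scene',u,v,d[int(round(v)),int(round(u))]); print(nm,P, R.T@(P[:2]-t))
E
```

```text
TL [0.68592974 0.18922557 0.034     ]
TR [ 0.71474946 -0.02766731  0.034     ]
BR [ 0.49676359 -0.05405978  0.034     ]
BL [0.46485141 0.15683697 0.034     ]
yaw 7.8447046645383205 org [0.54898861 0.0931614 ] res [[ 1.41848041 -1.29277064]
 [ 1.94379593  2.61216384]
 [-2.9647081  -1.70530082]
 [-0.39756825  0.38590762]]
lift [0.50307385 0.08746357 0.18089739] [-0.04626276  0.00062234]
slide [ 0.57984562 -0.10320997  0.09280536] [ 0.00376579 -0.19874529]
[ 0.57949033 -0.10298932  0.095     ] [ 0.57628632 -0.10496693]
shaft [0.54769801 0.01493768 0.10698484] [-0.01195516 -0.07731551]
plateL [0.56436927 0.12237348 0.18499737] [0.01922384 0.02683943]
lift [0.50650188 0.0847686  0.18625115] [-0.04323465 -0.0025153 ]
slide [ 0.58018352 -0.10380579  0.09554404] [ 0.00401921 -0.19938165]
```

Request:
send_rows([
  {"dx":0.0245,"dy":-0.0397,"dz":0.008,"turn":2.4},
  {"dx":0.0245,"dy":-0.0397,"dz":0.008,"turn":2.4},
  {"dx":0.0245,"dy":-0.0397,"dz":0.008,"turn":2.4},
  {"dx":0.0245,"dy":-0.0397,"dz":0.008,"turn":2.4},
  {"dx":0.0245,"dy":-0.0397,"dz":0.008,"turn":2.4},
  {"dx":0.0245,"dy":-0.0397,"dz":0.008,"turn":2.4},
  {"dx":0.0245,"dy":-0.0397,"dz":0.008,"turn":2.4},
  {"dx":0.0245,"dy":-0.0397,"dz":0.008,"turn":2.4},
  {"dx":0.0245,"dy":-0.0397,"dz":0.008,"turn":2.4},
  {"dx":0.0245,"dy":-0.0397,"dz":0.008,"turn":2.4},
  {"dx":0.0245,"dy":-0.0397,"dz":0.008,"turn":2.4},
  {"dx":0.0245,"dy":-0.0397,"dz":0.008,"turn":2.4},
], hand=1, squeeze=40)

```text
t: 1.6
ee_pos: [0.504, 0.0844, 0.3145]
tcp_rot: [180.0, -0.0, -171.6]
contact_force: [0.2, 0.3, 1.0]
width: 0.093
```

```bash
python3 - <<'E'
from h import *
m=viewer.camera_model('wrist'); s=ctrl.sense(); p,d=viewer.read_camera('wrist'); print(s['t'],s['ee_pos'],s['tcp_rot'],s['qvel'].round(2)); print(m)
cv2.imwrite('pics/w1.png',p); np.save('pics/w1.npy',d)
import pickle; pickle.dump(m,open('pics/w1.pkl','wb'))
E
```

```text
1.6 [0.5039707  0.08440007 0.31452326] [ 1.79992221e+02 -2.74745914e-02 -1.71564735e+02] [-3.850e+01  2.019e+01 -2.455e+01  5.000e-02  4.590e+00 -5.740e+01]
{'fx': 278.98414715919955, 'fy': 278.98414715919955, 'cx': 254.60584750666573, 'cy': 191.97386771293688, 'k1': -0.041477547885514346, 'R': array([[-1.46515276e-01,  9.89208398e-01, -1.37886182e-04],
       [ 9.56368041e-01,  1.41686786e-01,  2.55509345e-01],
       [ 2.52771526e-01,  3.73041523e-02, -9.66806576e-01]]), 't': array([-0.01012287, -0.54823898,  0.3518111 ])}
```

View pics/w1.png

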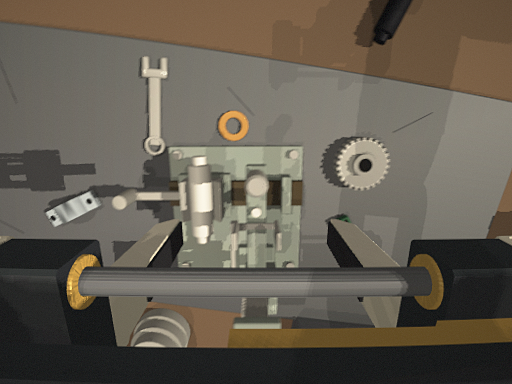

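Wrist view: lift knob (257,185), shaft (201,200), slide knob (124,200), release plates (235,243)/(278,237); the arm was still settling. I'll retake and measure from an enlarged crop.

```bash
python3 - <<'E'
from h import *
m=viewer.camera_model('wrist'); s=ctrl.sense(); p,d=viewer.read_camera('wrist'); print(s['t'],s['ee_pos'],s['tcp_rot'],s['qvel'].round(2),s['contact_force'])
cv2.imwrite('pics/w2.png',p); np.save('pics/w2.npy',d)
import pickle; pickle.dump(m,open('pics/w2.pkl','wb'))
cv2.imwrite('pics/w2c.png',cv2.resize(p[135:275,100:320],None,fx=3.6,fy=3.6,interpolation=cv2.INTER_CUBIC))
E
```

```text
1.65 [0.50628092 0.07998309 0.31521031] [-1.79826575e+02  6.18564425e-02 -1.71607641e+02] [ 3.83 -1.27  1.95  0.83 -0.85 10.36] [-1.36021623 -4.21394266 -0.19217315]
```

View pics/w2c.png

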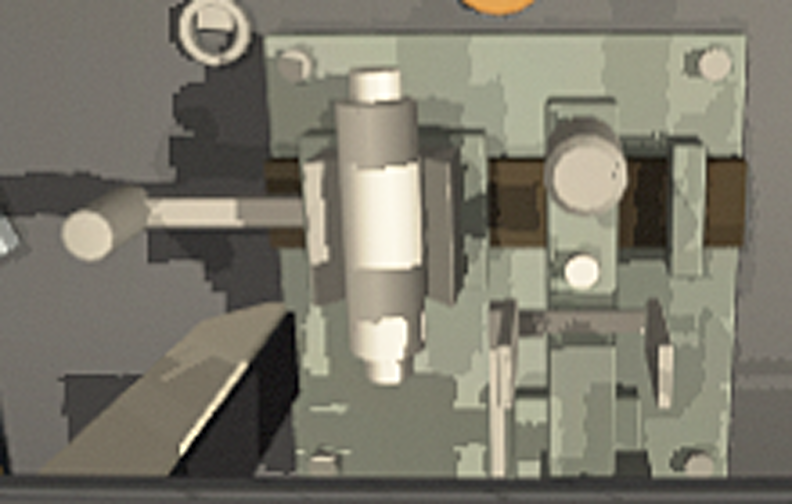

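```bash
python3 - <<'E'
from h import *
import pickle; m=pickle.load(open('pics/w2.pkl','rb')); d=np.load('pics/w2.npy')
c=lambda u,v:(100+(u+.5)/3.6-.5,135+(v+.5)/3.6-.5)
A=onz('wrist',*c(265,37),.034,m);B=onz('wrist',*c(745,33),.034,m);print(A,B,np.degrees(np.arctan2(*(B-A)[[1,0]]))-90)
for n,(u,v) in {'lift':(590,173),'slide':(88,236),'foo':(582,271)}.items():
    u,v=c(u,v); dd=d[int(round(v))-2:int(round(v))+3,int(round(u))-2:int(round(u))+3]; print(n,np.median(dd),dep('wrist',u,v,np.median(dd),m))
L=onz('wrist',*c(590,173),.185,m);print('lift z.185',L)
Sx=onz('wrist',*c(88,236),.095,m);print('slide',Sx)
e=(L-Sx);print('yaw',np.degrees(np.arctan2(e[1],e[0])-np.arctan2(.2,-.045)))
e1=onz('wrist',*c(375,72),.091,m);e2=onz('wrist',*c(388,380),.091,m);print('shaft',e1,e2,(e1+e2)/2)
E
```

```text
[ 0.49586094 -0.05310856  0.034     ] [0.46326297 0.15664461 0.034     ] 8.833732369579124
lift 0.3044121 [0.50232056 0.08933659 0.18397489]
slide 0.4036651 [ 0.57798439 -0.10233573  0.09440896]
foo 0.3594518 [0.54828702 0.09484961 0.13933467]
lift z.185 [0.50209106 0.0892722  0.185     ]
slide [ 0.577767   -0.10207106  0.095     ]
yaw 8.89833079411623
shaft [0.49555781 0.00630853 0.091     ] [0.62419493 0.02463631 0.091     ] [0.55987637 0.01547242 0.091     ]
```

Request:
send_rows([
  {"dz":-0.03,"turn":0.4,"dx":-0.0005,"dy":0.0024},
  {"dz":-0.03},
  {"dz":0},
  {"dz":0},
])

```text
$.targets[1]: bad value
```

```bash
python3 - <<'E'
from h import *
m=viewer.camera_model('wrist'); s=ctrl.sense(); p,d=viewer.read_camera('wrist'); print(s['t'],s['ee_pos'],s['tcp_rot'],s['qvel'].round(2),s['contact_force'])
cv2.imwrite('pics/w3.png',p); np.save('pics/w3.npy',d)
import pickle; pickle.dump(m,open('pics/w3.pkl','wb'))
cv2.imwrite('pics/w3c.png',cv2.resize(p[100:260,60:280],None,fx=3.6,fy=3.6,interpolation=cv2.INTER_CUBIC))
E
```

```text
1.7 [0.50512444 0.08228507 0.31474552] [-1.79920611e+02  1.55079342e-02 -1.71825340e+02] [ 3.64 -1.25  2.1   1.9   0.46  5.9 ] [-0.04901804  0.73134861  0.20428481]
```

View pics/w3c.png

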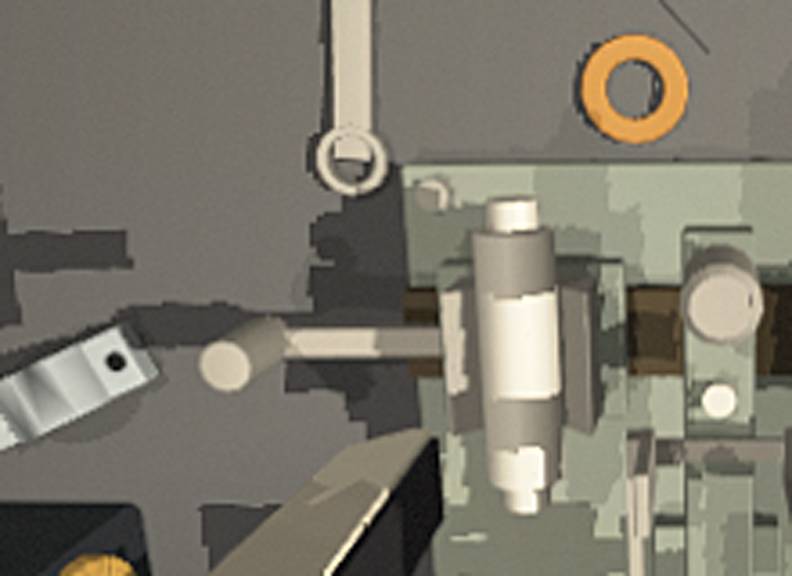

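Refused: every row needs all four numbers. This view still shows knob, shaft and slide knob as before. Resending.

Request:
send_rows([
  {"dx":-0.0005,"dy":0.0024,"dz":-0.03,"turn":0.4},
  {"dx":0,"dy":0,"dz":-0.03,"turn":0},
  {"dx":0,"dy":0,"dz":0,"turn":0},
  {"dx":0,"dy":0,"dz":0,"turn":0},
])

```text
t: 2.25
ee_pos: [0.503, 0.0889, 0.2556]
tcp_rot: [180.0, 0.0, -171.2]
contact_force: [-0.4, 0.7, 1.1]
width: 0.0932
```

```bash
python3 - <<'E'
from h import *
m=viewer.camera_model('wrist'); s=ctrl.sense(); p,d=viewer.read_camera('wrist'); print(s['t'],s['ee_pos'],s['tcp_rot'],s['qvel'].round(2),s['contact_force'])
cv2.imwrite('pics/w4.png',p); np.save('pics/w4.npy',d)
import pickle; pickle.dump(m,open('pics/w4.pkl','wb'))
E
```

```text
2.25 [0.50299154 0.08892289 0.25564741] [ 1.79992710e+02  3.95850929e-02 -1.71206529e+02] [-0.37 -0.51 -1.38 -0.03 -0.17 -0.19] [-0.36778387  0.66706773  1.09057878]
```

View pics/w4.png

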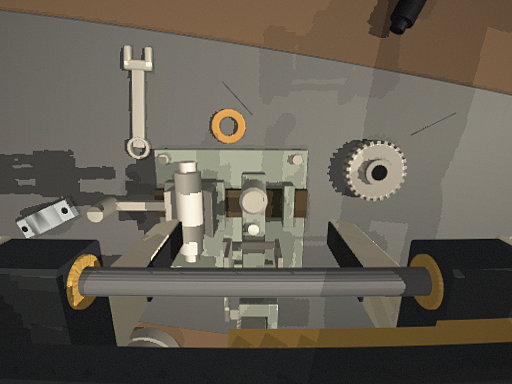

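```bash
python3 - <<'E'
from h import *
import pickle; m=pickle.load(open('pics/w4.pkl','rb')); d=np.load('pics/w4.npy')
def z(u,v): return dep('wrist',u,v,d[v,u],m)
def blob(u0,u1,v0,v1,zmin,zmax):
    P=np.array([z(u,v) for v in range(v0,v1) for u in range(u0,u1)]); 
    P=P[(P[:,2]>zmin)&(P[:,2]<zmax)]; return len(P),P.mean(0),P.min(0),P.max(0)
print(blob(235,275,175,225,.178,.215))
print(blob(80,112,200,230,.088,.1))
print(z(255,198),z(95,213),z(20,100), z(256,245))
E
```

```text
(621, array([0.50267761, 0.08774637, 0.18342924]), array([0.49093882, 0.07536416, 0.17813796]), array([0.51636146, 0.10076044, 0.18600611]))
(252, array([ 0.57664313, -0.10128279,  0.09372938]), array([ 0.5670351 , -0.11286166,  0.0880024 ]), array([ 0.58932195, -0.09160125,  0.09630428]))
[0.50059948 0.0894252  0.1836657 ] [ 0.57613253 -0.10186232  0.09464165] [ 0.4557855  -0.25443881  0.01952716] [0.56734117 0.10094878 0.13734301]
```

Request:
send_rows([
  {"dx":0,"dy":0,"dz":-0.035,"turn":0},
  {"dx":0,"dy":0,"dz":-0.035,"turn":0},
  {"dx":0,"dy":0,"dz":-0.034,"turn":0},
  {"dx":0,"dy":0,"dz":0,"turn":0},
  {"dx":0,"dy":0,"dz":0,"turn":0},
])

```text
t: 2.92
ee_pos: [0.5043, 0.0884, 0.153]
tcp_rot: [-180.0, 0.2, -171.2]
contact_force: [-0.9, 0.2, 0.6]
width: 0.093
```

Request:
send_rows([
  {"dx":0,"dy":0,"dz":0,"turn":0},
  {"dx":0,"dy":0,"dz":0,"turn":0},
  {"dx":0,"dy":0,"dz":0,"turn":0},
  {"dx":0,"dy":0,"dz":0,"turn":0},
  {"dx":0,"dy":0,"dz":0,"turn":0},
  {"dx":0,"dy":0,"dz":0,"turn":0},
], hand=0, squeeze=45)

```text
t: 3.68
ee_pos: [0.503, 0.0882, 0.1506]
tcp_rot: [180.0, -0.0, -171.2]
contact_force: [0.5, -0.1, -0.2]
width: 0.0378
```

Request:
send_rows([
  {"dx":0,"dy":0,"dz":0,"turn":0},
  {"dx":0,"dy":0,"dz":0,"turn":0},
  {"dx":0,"dy":0,"dz":0,"turn":0},
  {"dx":0,"dy":0,"dz":0,"turn":0},
])

```text
t: 4.18
ee_pos: [0.5031, 0.0875, 0.1506]
tcp_rot: [-179.9, -0.0, -171.3]
contact_force: [1.1, -4.7, -0.2]
width: 0.025
```

Request:
send_rows([
  {"dx":0,"dy":-0.0006,"dz":0.002,"turn":0},
  {"dx":0,"dy":0,"dz":0.002,"turn":0},
  {"dx":0,"dy":0,"dz":0.003,"turn":0},
  {"dx":0,"dy":0,"dz":0.003,"turn":0},
  {"dx":0,"dy":0,"dz":0,"turn":0},
  {"dx":0,"dy":0,"dz":0,"turn":0},
])

```text
t: 4.92
ee_pos: [0.5031, 0.0875, 0.1594]
tcp_rot: [-180.0, -0.0, -171.3]
contact_force: [7.1, -2.1, -10.5]
width: 0.0253
```

```bash
python3 - <<'E'
from h import *
s=ctrl.sense(); p,d=viewer.read_camera('scene'); print(s['t'],s['ee_pos'],s['tcp_rot'],s['contact_force'],s['width'])
cv2.imwrite('pics/s5c.png',cv2.resize(p[135:285,225:385],None,fx=4,fy=4,interpolation=cv2.INTER_CUBIC))
E
```

```text
4.925 [0.50307605 0.08746688 0.15937765] [-1.79993072e+02 -1.77974888e-02 -1.71252991e+02] [  7.13743758  -2.13842992 -10.53755841] 0.025336723679113597
```

View pics/s5c.png

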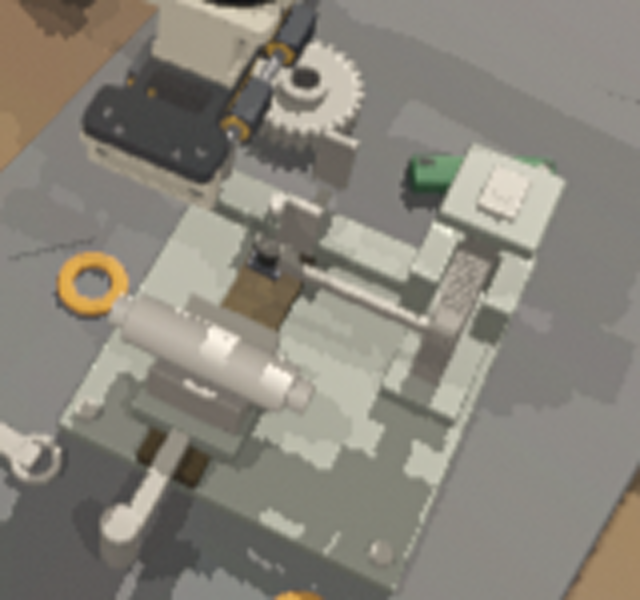

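Request:
send_rows([
  {"dx":0,"dy":0,"dz":0.004,"turn":0},
  {"dx":0,"dy":0,"dz":0.004,"turn":0},
  {"dx":0,"dy":0,"dz":0.004,"turn":0},
  {"dx":0,"dy":0,"dz":0.004,"turn":0},
  {"dx":0,"dy":0,"dz":0.004,"turn":0},
  {"dx":0,"dy":0,"dz":0.004,"turn":0},
  {"dx":0,"dy":0,"dz":0.004,"turn":0},
  {"dx":0,"dy":0,"dz":0.004,"turn":0},
  {"dx":0,"dy":0,"dz":0.004,"turn":0},
  {"dx":0,"dy":0,"dz":0.004,"turn":0},
  {"dx":0,"dy":0,"dz":0,"turn":0},
  {"dx":0,"dy":0,"dz":0,"turn":0},
])

```text
t: 6.48
ee_pos: [0.5031, 0.0875, 0.1994]
tcp_rot: [-180.0, -0.0, -171.3]
contact_force: [5.8, -2.0, -9.2]
width: 0.0251
```

```bash
python3 - <<'E'
from h import *
s=ctrl.sense(); p,d=viewer.read_camera('scene'); print(s['t'],s['ee_pos'],s['tcp_rot'],s['contact_force'],s['width'])
cv2.imwrite('pics/s6c.png',cv2.resize(p[135:285,225:385],None,fx=4,fy=4,interpolation=cv2.INTER_CUBIC))
E
```

```text
6.475 [0.50305533 0.08745845 0.19938832] [-1.79993920e+02 -3.08915432e-02 -1.71252925e+02] [ 5.82572874 -2.01470408 -9.21606643] 0.025066658287487255
```

View pics/s6c.png

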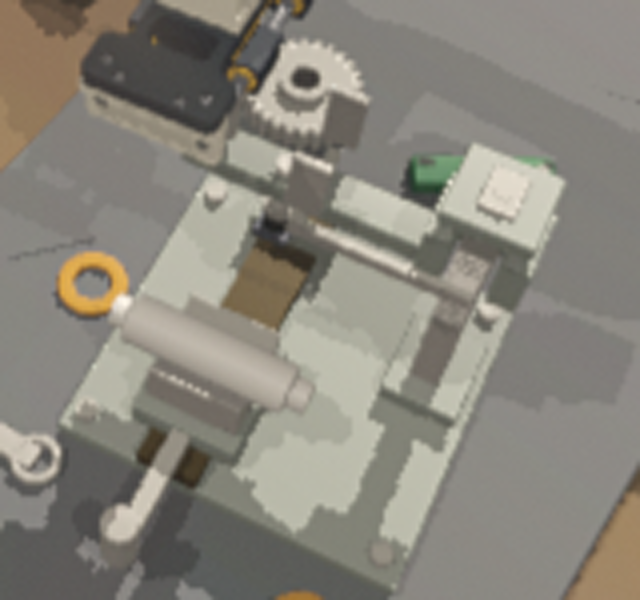

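Request:
send_rows([
  {"dx":0,"dy":0,"dz":0.003,"turn":0},
  {"dx":0,"dy":0,"dz":0.003,"turn":0},
  {"dx":0,"dy":0,"dz":0.003,"turn":0},
  {"dx":0,"dy":0,"dz":0.003,"turn":0},
  {"dx":0,"dy":0,"dz":0.003,"turn":0},
  {"dx":0,"dy":0,"dz":0,"turn":0},
])

```text
t: 7.28
ee_pos: [0.5031, 0.0875, 0.214]
tcp_rot: [-180.0, -0.0, -171.3]
contact_force: [6.7, -2.1, -11.4]
width: 0.0255
```

Request:
send_rows([
  {"dx":0,"dy":0,"dz":0.001,"turn":0},
  {"dx":0,"dy":0,"dz":0.001,"turn":0},
])

```text
t: 7.52
ee_pos: [0.503, 0.0875, 0.2154]
tcp_rot: [180.0, -0.1, -171.3]
contact_force: [8.7, -1.4, -14.7]
width: 0.0249
```

Request:
send_rows([
  {"dx":0,"dy":0,"dz":0.001,"turn":0},
  {"dx":0,"dy":0,"dz":0,"turn":0},
])

```text
t: 7.78
ee_pos: [0.5031, 0.0875, 0.2173]
tcp_rot: [-180.0, -0.0, -171.3]
contact_force: [6.1, -1.9, -8.0]
width: 0.0252
```

Request:
send_rows([
  {"dx":0,"dy":0,"dz":0.001,"turn":0},
  {"dx":0,"dy":0,"dz":0,"turn":0},
])

```text
t: 8.02
ee_pos: [0.5031, 0.0875, 0.2184]
tcp_rot: [-180.0, -0.0, -171.3]
contact_force: [5.1, -2.7, -8.6]
width: 0.0254
```

Request:
send_rows([
  {"dx":0,"dy":0,"dz":-0.001,"turn":0},
  {"dx":0,"dy":0,"dz":-0.001,"turn":0},
  {"dx":0,"dy":0,"dz":-0.001,"turn":0},
  {"dx":0,"dy":0,"dz":0,"turn":0},
])

```text
t: 8.52
ee_pos: [0.5031, 0.0875, 0.2167]
tcp_rot: [-180.0, 0.0, -171.2]
contact_force: [1.9, -3.5, -2.3]
width: 0.0252
```

Request:
send_rows([
  {"dx":0,"dy":0,"dz":0,"turn":0},
  {"dx":0,"dy":0,"dz":0,"turn":0},
  {"dx":0,"dy":0,"dz":0,"turn":0},
  {"dx":0,"dy":0,"dz":0,"turn":0},
  {"dx":0,"dy":0,"dz":0,"turn":0},
  {"dx":0,"dy":0,"dz":0,"turn":0},
], hand=1)

```text
t: 9.28
ee_pos: [0.503, 0.0877, 0.2166]
tcp_rot: [180.0, -0.0, -171.2]
contact_force: [-0.6, 0.5, 0.9]
width: 0.0804
```

Request:
send_rows([
  {"dx":0,"dy":0,"dz":0.04,"turn":0},
  {"dx":0,"dy":0,"dz":0.04,"turn":0},
  {"dx":0,"dy":0,"dz":0,"turn":0},
  {"dx":0,"dy":0,"dz":0,"turn":0},
])

```text
t: 9.78
ee_pos: [0.5029, 0.0876, 0.2961]
tcp_rot: [180.0, -0.0, -171.2]
contact_force: [-1.3, -1.0, -0.1]
width: 0.093
```

```bash
python3 - <<'E'
from h import *
import pickle
m=viewer.camera_model('wrist'); s=ctrl.sense(); p,d=viewer.read_camera('wrist'); print(s['t'],s['ee_pos'],s['tcp_rot'],s['qvel'].round(2),s['contact_force'])
cv2.imwrite('pics/w7.png',p); np.save('pics/w7.npy',d);pickle.dump(m,open('pics/w7.pkl','wb'))
def z(u,v): return dep('wrist',u,v,d[v,u],m)
for u,v in((255,190),(250,195),(260,190)): print(z(u,v))
E
```

```text
9.775 [0.50293013 0.08761057 0.29608881] [ 1.79998015e+02 -2.20674971e-02 -1.71245578e+02] [-0.07  0.67  1.46 -0.   -0.09  0.04] [-1.32058404 -0.95603276 -0.07708249]
[0.4915429  0.0867245  0.23067999]
[0.49250176 0.08278663 0.24548588]
[0.49146838 0.09108541 0.22838316]
```

View pics/w7.png

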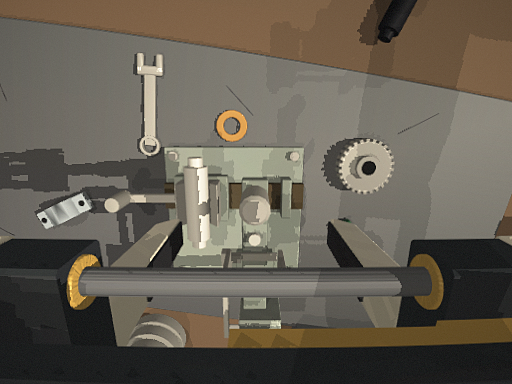

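Request:
send_rows([
  {"dx":0.0083,"dy":-0.0211,"dz":0,"turn":-10},
  {"dx":0.0083,"dy":-0.0211,"dz":0,"turn":-10},
  {"dx":0.0083,"dy":-0.0211,"dz":0,"turn":-10},
  {"dx":0.0083,"dy":-0.0211,"dz":0,"turn":-10},
  {"dx":0.0083,"dy":-0.0211,"dz":0,"turn":-10},
  {"dx":0.0083,"dy":-0.0211,"dz":0,"turn":-10},
  {"dx":0.0083,"dy":-0.0211,"dz":-0.03,"turn":-10},
  {"dx":0.0083,"dy":-0.0211,"dz":-0.04,"turn":-10},
  {"dx":0.0083,"dy":-0.0211,"dz":-0.04,"turn":-10},
  {"dx":0,"dy":0,"dz":0,"turn":0},
  {"dx":0,"dy":0,"dz":0,"turn":0},
])

```text
t: 11.2
ee_pos: [0.5775, -0.1018, 0.1869]
tcp_rot: [-180.0, -0.0, 98.9]
contact_force: [0.2, 0.2, 0.7]
width: 0.093
```

```bash
python3 - <<'E'
from h import *
import pickle
m=viewer.camera_model('wrist'); s=ctrl.sense(); p,d=viewer.read_camera('wrist'); print(s['t'],s['ee_pos'],s['tcp_rot'],s['qvel'].round(2),s['contact_force'])
cv2.imwrite('pics/w8.png',p); np.save('pics/w8.npy',d);pickle.dump(m,open('pics/w8.pkl','wb'))
print(proj('wrist',np.array([.5785,-.1025,.095]),m))
E
```

```text
11.2 [ 0.57751833 -0.1018074   0.18690941] [-1.79969696e+02 -3.45436093e-02  9.89304961e+01] [ 0.55 -1.4  -1.56  0.02 -0.09  0.44] [0.24789527 0.16543853 0.73707735]
[255.59011256 195.98667804]
```

View pics/w8.png

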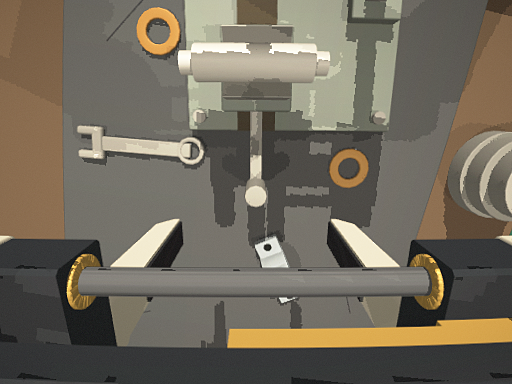

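```bash
python3 - <<'E'
from h import *
import pickle; m=pickle.load(open('pics/w8.pkl','rb')); d=np.load('pics/w8.npy')
P=np.array([dep('wrist',u,v,d[v,u],m) for v in range(170,215) for u in range(235,278)])
P=P[(P[:,2]>.09)&(P[:,2]<.1)]
print(len(P),P.mean(0),P.min(0),P.max(0)); print(onz('wrist',256.5,190,.095,m))
E
```

```text
385 [ 0.57802654 -0.1017173   0.09433578] [ 0.5673853  -0.11259501  0.09006148] [ 0.58879329 -0.09154328  0.09631748]
[ 0.57843226 -0.09651059  0.095     ]
```

Request:
send_rows([
  {"dx":0,"dy":0,"dz":-0.042,"turn":0},
  {"dx":0,"dy":0,"dz":-0.042,"turn":0},
  {"dx":0,"dy":0,"dz":-0.042,"turn":0},
  {"dx":0,"dy":0,"dz":0,"turn":0},
])

```text
t: 11.75
ee_pos: [0.5758, -0.1009, 0.0588]
tcp_rot: [-179.8, -0.1, 98.9]
contact_force: [-0.2, -0.4, 0.5]
width: 0.093
```

Request:
send_rows([
  {"dx":0,"dy":0,"dz":0,"turn":0},
  {"dx":0,"dy":0,"dz":0,"turn":0},
  {"dx":0,"dy":0,"dz":0,"turn":0},
  {"dx":0,"dy":0,"dz":0,"turn":0},
  {"dx":0,"dy":0,"dz":0,"turn":0},
  {"dx":0,"dy":0,"dz":0,"turn":0},
  {"dx":0,"dy":0,"dz":0,"turn":0},
  {"dx":0,"dy":0,"dz":0,"turn":0},
  {"dx":0,"dy":0,"dz":0,"turn":0},
], hand=0, squeeze=25)

```text
t: 12.88
ee_pos: [0.5783, -0.1022, 0.0606]
tcp_rot: [179.9, 0.0, 98.8]
contact_force: [5.4, 0.9, -4.3]
width: 0.0215
```

Request:
send_rows([
  {"dx":-0.0004,"dy":0.0025,"dz":0,"turn":0},
  {"dx":-0.0008,"dy":0.005,"dz":0,"turn":0},
  {"dx":-0.0011,"dy":0.0069,"dz":0,"turn":0},
  {"dx":-0.0011,"dy":0.0069,"dz":0,"turn":0},
  {"dx":-0.0011,"dy":0.0069,"dz":0,"turn":0},
  {"dx":-0.0011,"dy":0.0069,"dz":0,"turn":0},
  {"dx":-0.0011,"dy":0.0069,"dz":0,"turn":0},
  {"dx":-0.0011,"dy":0.0069,"dz":0,"turn":0},
  {"dx":-0.0011,"dy":0.0069,"dz":0,"turn":0},
  {"dx":-0.0011,"dy":0.0069,"dz":0,"turn":0},
  {"dx":-0.0008,"dy":0.005,"dz":0,"turn":0},
  {"dx":0,"dy":0,"dz":0,"turn":0},
])

```text
t: 14.38
ee_pos: [0.5681, -0.0342, 0.0606]
tcp_rot: [179.9, 0.0, 98.8]
contact_force: [8.3, 1.5, -8.2]
width: 0.0219
```

Request:
send_rows([
  {"dx":-0.0004,"dy":0.0025,"dz":0,"turn":0},
  {"dx":-0.0004,"dy":0.0025,"dz":0,"turn":0},
  {"dx":0,"dy":0,"dz":0,"turn":0},
])

```text
t: 14.75
ee_pos: [0.5674, -0.0296, 0.0606]
tcp_rot: [179.9, 0.0, 98.8]
contact_force: [8.6, 0.3, -8.4]
width: 0.0218
```

Request:
send_rows([
  {"dx":0,"dy":0.0025,"dz":-0.0004,"turn":0},
  {"dx":0,"dy":0.0025,"dz":0,"turn":0},
  {"dx":0,"dy":0,"dz":0,"turn":0},
])

```text
t: 15.12
ee_pos: [0.5667, -0.0248, 0.0606]
tcp_rot: [179.9, 0.0, 98.8]
contact_force: [5.0, -1.6, -1.6]
width: 0.0214
```

Request:
send_rows([
  {"dx":0,"dy":0.001,"dz":0,"turn":0},
  {"dx":0,"dy":0,"dz":0,"turn":0},
])

```text
t: 15.38
ee_pos: [0.5666, -0.0238, 0.0606]
tcp_rot: [180.0, 0.0, 98.8]
contact_force: [4.9, -2.3, -1.6]
width: 0.0218
```

Request:
send_rows([
  {"dx":0,"dy":0.001,"dz":0,"turn":0},
  {"dx":0,"dy":0,"dz":0,"turn":0},
])

```text
t: 15.62
ee_pos: [0.5664, -0.0228, 0.0605]
tcp_rot: [180.0, 0.0, 98.8]
contact_force: [3.8, -2.5, 0.5]
width: 0.0214
```

Request:
send_rows([
  {"dx":-0.0001,"dy":0.001,"dz":0,"turn":0},
  {"dx":0,"dy":0,"dz":0,"turn":0},
])

```text
t: 15.88
ee_pos: [0.5663, -0.0221, 0.0605]
tcp_rot: [180.0, 0.1, 98.8]
contact_force: [3.4, -3.9, 0.6]
width: 0.0217
```

Request:
send_rows([
  {"dx":-0.0001,"dy":0.001,"dz":0,"turn":0},
  {"dx":0,"dy":0,"dz":0,"turn":0},
])

```text
t: 16.12
ee_pos: [0.5662, -0.0215, 0.0605]
tcp_rot: [180.0, 0.1, 98.7]
contact_force: [3.9, -7.3, 0.3]
width: 0.022
```

Request:
send_rows([
  {"dx":0,"dy":0,"dz":0,"turn":0},
  {"dx":0,"dy":0,"dz":0,"turn":0},
  {"dx":0,"dy":0,"dz":0,"turn":0},
  {"dx":0,"dy":0,"dz":0,"turn":0},
  {"dx":0,"dy":0,"dz":0,"turn":0},
  {"dx":0,"dy":0,"dz":0.04,"turn":0},
  {"dx":0,"dy":0,"dz":0.05,"turn":0},
  {"dx":0,"dy":0,"dz":0.06,"turn":0},
  {"dx":0,"dy":0,"dz":0.06,"turn":0},
  {"dx":0,"dy":0,"dz":0.03,"turn":0},
  {"dx":0,"dy":0,"dz":0,"turn":0},
], hand=1)

```text
t: 17.5
ee_pos: [0.5675, -0.0207, 0.3039]
tcp_rot: [179.7, 0.1, 98.8]
contact_force: [0.5, 0.5, -1.3]
width: 0.0931
```

```bash
python3 - <<'E'
from h import *
import pickle
m=viewer.camera_model('wrist'); s=ctrl.sense(); p,d=viewer.read_camera('wrist'); print(s['t'],s['ee_pos'],s['tcp_rot'],s['qvel'].round(2),s['contact_force'])
cv2.imwrite('pics/w9.png',p); np.save('pics/w9.npy',d);pickle.dump(m,open('pics/w9.pkl','wb'))
E
```

```text
17.5 [ 0.56747367 -0.02072969  0.30391231] [1.79653323e+02 9.88265659e-02 9.87609321e+01] [-0.02  2.13  4.55 -0.02 -1.74 -0.01] [ 0.45793359  0.48183271 -1.34574296]
```

View pics/w9.png

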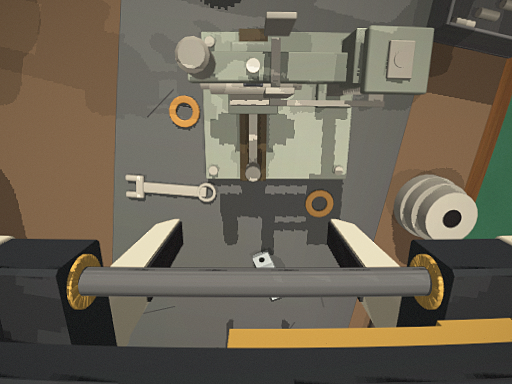

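```bash
python3 - <<'E'
from h import *
import pickle; m=pickle.load(open('pics/w9.pkl','rb')); d=np.load('pics/w9.npy')
def blob(u0,u1,v0,v1,a,b):
    P=np.array([dep('wrist',u,v,d[v,u],m) for v in range(v0,v1) for u in range(u0,u1)])
    P=P[(P[:,2]>a)&(P[:,2]<b)]; print(len(P),P.mean(0),P.min(0),P.max(0))
blob(238,270,158,195,.09,.1)
blob(165,225,30,90,.245,.26)   # lift knob top
blob(255,310,5,40,.235,.265)
blob(220,300,85,115,.235,.265)
s,ds=viewer.read_camera('scene'); cv2.imwrite('pics/s9c.png',cv2.resize(s[135:285,225:385],None,fx=4,fy=4,interpolation=cv2.INTER_CUBIC))
E
```

```text
193 [ 0.5660725  -0.02242983  0.09422161] [ 0.55571563 -0.03301705  0.09170256] [ 0.57645665 -0.01181967  0.09599688]
1044 [0.50501476 0.08761371 0.24965426] [0.49189135 0.07510285 0.24502756] [0.51738834 0.10075381 0.2524923 ]
423 [0.56452906 0.12171424 0.24703634] [0.55373152 0.11889163 0.23501756] [0.57520811 0.12698062 0.2532079 ]
261 [0.57211762 0.07217029 0.24995723] [0.56121917 0.06855626 0.2379723 ] [0.58305045 0.07650046 0.25284413]
```

View pics/s9c.png

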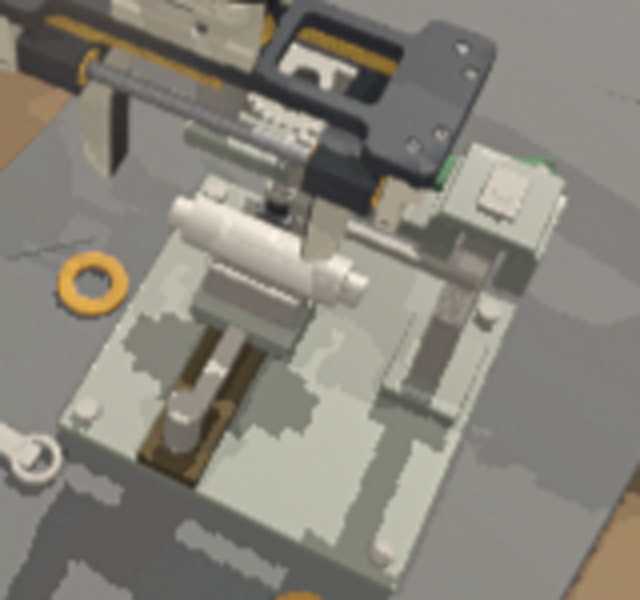

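Request:
send_rows([
  {"dx":0,"dy":0.0131,"dz":0,"turn":10},
  {"dx":0,"dy":0.0131,"dz":0,"turn":10},
  {"dx":0,"dy":0.0131,"dz":0,"turn":10},
  {"dx":0,"dy":0.0131,"dz":0,"turn":10},
  {"dx":0,"dy":0.0131,"dz":0,"turn":10},
  {"dx":0,"dy":0.0131,"dz":0,"turn":10},
  {"dx":0,"dy":0.0131,"dz":0,"turn":10},
  {"dx":0,"dy":0.0131,"dz":0,"turn":10},
  {"dx":0,"dy":0.0131,"dz":0,"turn":10},
  {"dx":0,"dy":0,"dz":0,"turn":0},
  {"dx":0,"dy":0,"dz":0,"turn":0},
])

```text
t: 18.98
ee_pos: [0.5654, 0.0969, 0.2988]
tcp_rot: [-180.0, -0.1, -171.5]
contact_force: [-0.0, 0.5, 0.2]
width: 0.0928
```

```bash
python3 - <<'E'
from h import *
import pickle
m=viewer.camera_model('wrist'); s=ctrl.sense(); p,d=viewer.read_camera('wrist'); print(s['t'],s['ee_pos'],s['tcp_rot'],s['qvel'].round(2),s['contact_force'])
cv2.imwrite('pics/w10.png',p); np.save('pics/w10.npy',d);pickle.dump(m,open('pics/w10.pkl','wb'))
E
```

```text
18.975 [0.56540826 0.09693456 0.29875638] [-1.79994815e+02 -1.34265570e-01 -1.71465304e+02] [-0.26 -0.37 -0.44  0.05  0.05 -0.61] [-0.0130591   0.463769    0.21444959]
```

View pics/w10.png

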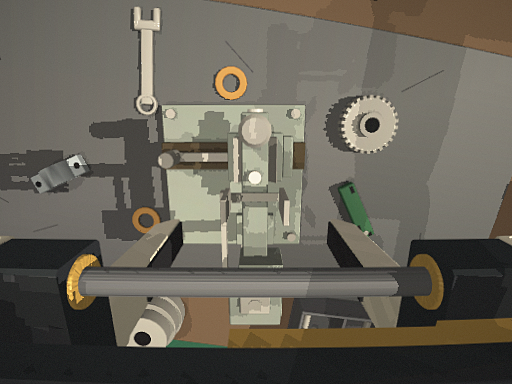

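Request:
send_rows([
  {"dx":0.0025,"dy":0.0005,"dz":-0.025,"turn":0.2},
  {"dx":0,"dy":0,"dz":-0.03,"turn":0},
  {"dx":0,"dy":0,"dz":-0.03,"turn":0},
  {"dx":0,"dy":0,"dz":0,"turn":0},
  {"dx":0,"dy":0,"dz":0,"turn":0},
])

```text
t: 19.65
ee_pos: [0.5689, 0.0975, 0.2165]
tcp_rot: [-180.0, 0.1, -171.1]
contact_force: [0.0, 0.6, 0.6]
width: 0.0926
```

```bash
python3 - <<'E'
from h import *
p,d=viewer.read_camera('scene'); s=ctrl.sense(); print(s['t'],s['ee_pos'],s['contact_force'])
cv2.imwrite('pics/s11c.png',cv2.resize(p[115:265,225:385],None,fx=4,fy=4,interpolation=cv2.INTER_CUBIC))
E
```

```text
19.7 [0.56929445 0.09766152 0.21705897] [ 0.74505555 -0.37342414 -0.32327923]
```

View pics/s11c.png

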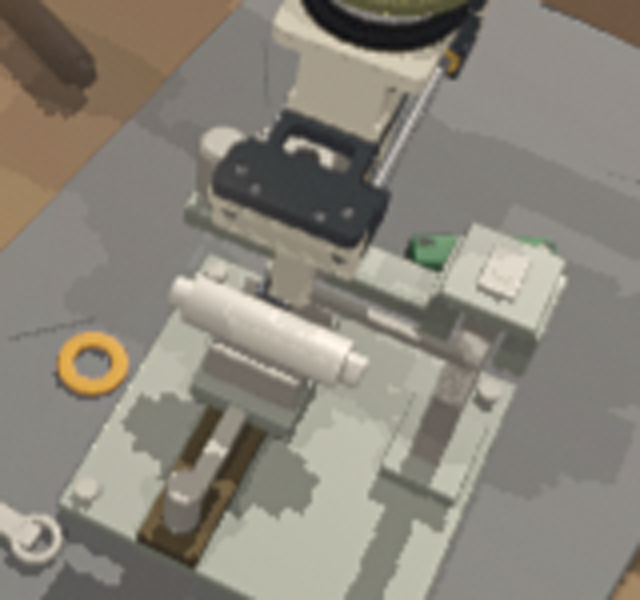

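Request:
send_rows([
  {"dx":0,"dy":0,"dz":0,"turn":0},
  {"dx":0,"dy":0,"dz":0,"turn":0},
  {"dx":0,"dy":0,"dz":0,"turn":0},
  {"dx":0,"dy":0,"dz":0,"turn":0},
  {"dx":0,"dy":0,"dz":0,"turn":0},
  {"dx":0,"dy":0,"dz":0,"turn":0},
  {"dx":0,"dy":0,"dz":0,"turn":0},
], hand=0, squeeze=50)

```text
t: 20.58
ee_pos: [0.5686, 0.097, 0.2141]
tcp_rot: [-179.9, -0.0, -171.1]
contact_force: [4.9, -4.8, -6.8]
width: 0.0349
```

Request:
send_rows([
  {"dx":0,"dy":0,"dz":0,"turn":0},
  {"dx":0,"dy":0,"dz":0,"turn":0},
])

```text
t: 20.82
ee_pos: [0.5686, 0.097, 0.214]
tcp_rot: [-179.9, -0.0, -171.1]
contact_force: [4.4, -5.6, -7.2]
width: 0.0349
```

Request:
send_rows([
  {"dx":0,"dy":-0.0004,"dz":-0.001,"turn":0},
  {"dx":0,"dy":0,"dz":-0.001,"turn":0},
  {"dx":0,"dy":0,"dz":-0.002,"turn":0},
  {"dx":0,"dy":0,"dz":-0.002,"turn":0},
  {"dx":0,"dy":0,"dz":0,"turn":0},
])

```text
t: 21.45
ee_pos: [0.5685, 0.097, 0.2077]
tcp_rot: [-180.0, -0.0, -171.1]
contact_force: [6.2, -3.1, -9.4]
width: 0.0345
```

```bash
python3 - <<'E'
from h import *
p,d=viewer.read_camera('scene'); s=ctrl.sense(); print(s['t'],s['ee_pos'],s['contact_force'])
cv2.imwrite('pics/s12c.png',cv2.resize(p[115:265,225:385],None,fx=4,fy=4,interpolation=cv2.INTER_CUBIC))
E
```

```text
21.5 [0.56851841 0.09691437 0.20765747] [ 6.10519255 -2.96851718 -8.69906437]
```

View pics/s12c.png

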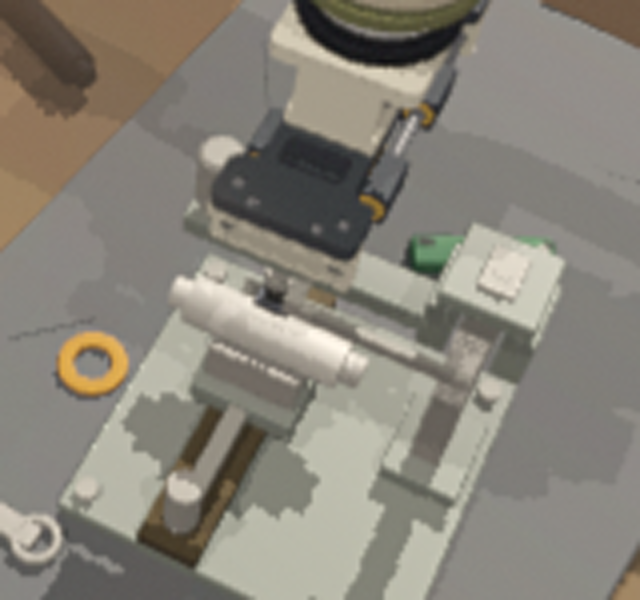

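Request:
send_rows([
  {"dx":0,"dy":0,"dz":-0.002,"turn":0},
  {"dx":0,"dy":0,"dz":-0.002,"turn":0},
  {"dx":0,"dy":0,"dz":-0.002,"turn":0},
  {"dx":0,"dy":0,"dz":-0.002,"turn":0},
  {"dx":0,"dy":0,"dz":-0.002,"turn":0},
  {"dx":0,"dy":0,"dz":-0.002,"turn":0},
  {"dx":0,"dy":0,"dz":-0.001,"turn":0},
])

```text
t: 22.38
ee_pos: [0.5685, 0.097, 0.1949]
tcp_rot: [-180.0, -0.0, -171.1]
contact_force: [5.3, -4.0, -8.2]
width: 0.0347
```

Request:
send_rows([
  {"dx":0,"dy":0,"dz":-0.001,"turn":0},
  {"dx":0,"dy":0,"dz":-0.0007,"turn":0},
])

```text
t: 22.62
ee_pos: [0.5686, 0.097, 0.1933]
tcp_rot: [-180.0, -0.0, -171.1]
contact_force: [4.6, -2.9, -5.7]
width: 0.0347
```

Request:
send_rows([
  {"dx":0,"dy":0,"dz":-0.0008,"turn":0},
  {"dx":0,"dy":0,"dz":-0.0007,"turn":0},
])

```text
t: 22.88
ee_pos: [0.5686, 0.097, 0.1918]
tcp_rot: [-180.0, -0.0, -171.1]
contact_force: [5.4, -4.3, -7.5]
width: 0.0346
```

Request:
send_rows([
  {"dx":0,"dy":0,"dz":-0.0005,"turn":0},
  {"dx":0,"dy":0,"dz":-0.0005,"turn":0},
])

```text
t: 23.12
ee_pos: [0.5685, 0.097, 0.1908]
tcp_rot: [-180.0, -0.0, -171.1]
contact_force: [5.0, -2.9, -7.1]
width: 0.0351
```

Request:
send_rows([
  {"dx":0,"dy":0,"dz":-0.0005,"turn":0},
  {"dx":0,"dy":0,"dz":-0.0005,"turn":0},
])

```text
t: 23.38
ee_pos: [0.5685, 0.097, 0.1898]
tcp_rot: [-180.0, -0.0, -171.1]
contact_force: [4.6, -3.4, -7.3]
width: 0.0346
```

Request:
send_rows([
  {"dx":0,"dy":0,"dz":-0.0005,"turn":0},
  {"dx":0,"dy":0,"dz":-0.0005,"turn":0},
])

```text
t: 23.62
ee_pos: [0.5685, 0.097, 0.1888]
tcp_rot: [-180.0, -0.0, -171.1]
contact_force: [5.4, -4.3, -7.3]
width: 0.0346
```

```bash
python3 - <<'E'
from h import *
p,d=viewer.read_camera('scene'); s=ctrl.sense(); print(s['t'],s['ee_pos'],s['contact_force'])
cv2.imwrite('pics/s13c.png',cv2.resize(p[165:235,255:325],None,fx=8,fy=8,interpolation=cv2.INTER_CUBIC))
E
```

```text
23.675 [0.56851608 0.09695484 0.18874499] [ 5.50504156 -4.04898725 -7.37784977]
```

View pics/s13c.png

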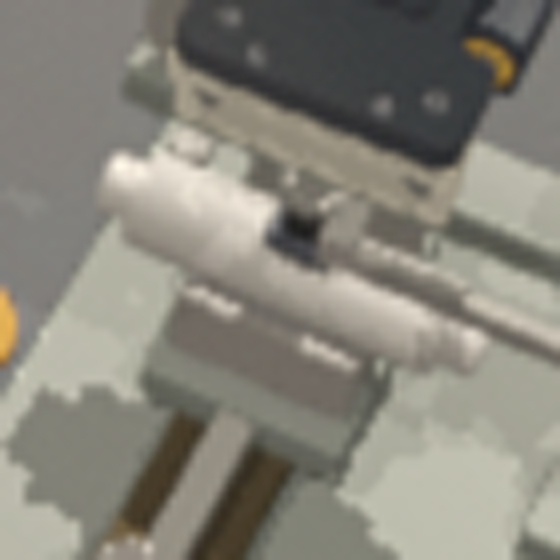

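The dark foot pad at (295,240) in the crop is coming down towards the shaft. There's no landing force yet, so I continue in small steps.

Request:
send_rows([
  {"dx":0,"dy":0,"dz":-0.0005,"turn":0},
  {"dx":0,"dy":0,"dz":-0.0005,"turn":0},
])

```text
t: 23.92
ee_pos: [0.5685, 0.097, 0.1878]
tcp_rot: [-180.0, -0.0, -171.1]
contact_force: [4.5, -3.7, -7.6]
width: 0.0346
```

Request:
send_rows([
  {"dx":0,"dy":0,"dz":-0.0005,"turn":0},
  {"dx":0,"dy":0,"dz":-0.0005,"turn":0},
])

```text
t: 24.18
ee_pos: [0.5685, 0.097, 0.1869]
tcp_rot: [-180.0, -0.0, -171.1]
contact_force: [4.7, -3.3, -7.5]
width: 0.035
```

Request:
send_rows([
  {"dx":0,"dy":0,"dz":-0.0005,"turn":0},
  {"dx":0,"dy":0,"dz":-0.0005,"turn":0},
])

```text
t: 24.42
ee_pos: [0.5686, 0.0969, 0.1859]
tcp_rot: [-180.0, -0.0, -171.1]
contact_force: [4.5, -4.2, -6.6]
width: 0.0348
```

Request:
send_rows([
  {"dx":0,"dy":0,"dz":-0.0005,"turn":0},
  {"dx":0,"dy":0,"dz":-0.0005,"turn":0},
])

```text
t: 24.68
ee_pos: [0.5685, 0.097, 0.1849]
tcp_rot: [-180.0, -0.0, -171.1]
contact_force: [4.1, -4.3, -6.7]
width: 0.0349
```

Request:
send_rows([
  {"dx":0,"dy":0,"dz":-0.0005,"turn":0},
  {"dx":0,"dy":0,"dz":-0.0005,"turn":0},
])

```text
t: 24.92
ee_pos: [0.5686, 0.097, 0.184]
tcp_rot: [-180.0, -0.0, -171.1]
contact_force: [4.1, -3.8, -5.3]
width: 0.0347
```

Request:
send_rows([
  {"dx":0,"dy":0,"dz":-0.0005,"turn":0},
  {"dx":0,"dy":0,"dz":-0.0005,"turn":0},
])

```text
t: 25.18
ee_pos: [0.5686, 0.097, 0.1836]
tcp_rot: [-180.0, 0.0, -171.1]
contact_force: [1.9, -4.9, -1.9]
width: 0.0349
```

Request:
send_rows([
  {"dx":0,"dy":0,"dz":-0.0005,"turn":0},
  {"dx":0,"dy":0,"dz":0,"turn":0},
])

```text
t: 25.42
ee_pos: [0.5686, 0.097, 0.1834]
tcp_rot: [-180.0, 0.0, -171.1]
contact_force: [2.4, -5.2, -1.9]
width: 0.0345
```

```bash
python3 - <<'E'
from h import *
p,d=viewer.read_camera('scene'); s=ctrl.sense(); print(s['t'],s['ee_pos'],s['contact_force'])
cv2.imwrite('pics/s14c.png',cv2.resize(p[165:235,255:325],None,fx=8,fy=8,interpolation=cv2.INTER_CUBIC))
E
```

```text
25.475 [0.56862771 0.09699449 0.18339659] [ 2.26087782 -4.66745766 -1.35687305]
```

View pics/s14c.png

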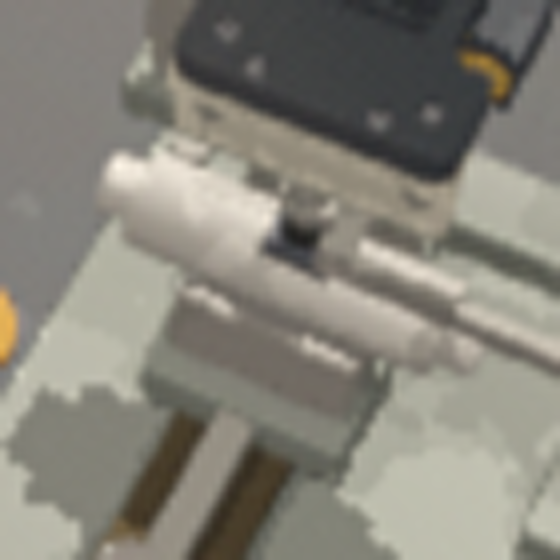

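Request:
send_rows([
  {"dx":0,"dy":0,"dz":-0.0005,"turn":0},
  {"dx":0,"dy":0,"dz":0,"turn":0},
])

```text
t: 25.72
ee_pos: [0.5686, 0.097, 0.1831]
tcp_rot: [-180.0, 0.0, -171.1]
contact_force: [1.8, -4.9, -1.0]
width: 0.0348
```

Request:
send_rows([
  {"dx":0,"dy":0,"dz":-0.0004,"turn":0},
  {"dx":0,"dy":0,"dz":0,"turn":0},
])

```text
t: 25.98
ee_pos: [0.5686, 0.097, 0.183]
tcp_rot: [-180.0, 0.0, -171.1]
contact_force: [1.6, -4.6, 1.9]
width: 0.0346
```

Request:
send_rows([
  {"dx":0,"dy":0,"dz":0,"turn":0},
  {"dx":0,"dy":0,"dz":0,"turn":0},
  {"dx":0,"dy":0,"dz":0,"turn":0},
  {"dx":0,"dy":0,"dz":0,"turn":0},
  {"dx":0,"dy":0,"dz":0,"turn":0},
  {"dx":0,"dy":0,"dz":0,"turn":0},
  {"dx":0,"dy":0,"dz":0,"turn":0},
], hand=1)

```text
t: 26.85
ee_pos: [0.5684, 0.0976, 0.1826]
tcp_rot: [180.0, -0.0, -171.0]
contact_force: [-0.1, 0.8, -0.4]
width: 0.0925
```

Request:
send_rows([
  {"dx":0,"dy":0,"dz":0.02,"turn":0},
  {"dx":0,"dy":0,"dz":0.04,"turn":0},
  {"dx":0,"dy":0,"dz":0.05,"turn":0},
  {"dx":-0.05,"dy":0,"dz":0.02,"turn":0},
  {"dx":-0.06,"dy":0,"dz":0,"turn":0},
  {"dx":-0.03,"dy":0,"dz":0,"turn":0},
  {"dx":0,"dy":0,"dz":0,"turn":0},
])

```text
t: 27.72
ee_pos: [0.4276, 0.0976, 0.3151]
tcp_rot: [-180.0, 0.2, -171.0]
contact_force: [0.8, 0.2, 0.1]
width: 0.093
```

```bash
python3 - <<'E'
from h import *
p,d=viewer.read_camera('scene'); s=ctrl.sense(); print(s['t'],s['ee_pos'],s['contact_force'],s['width'])
cv2.imwrite('pics/s15c.png',cv2.resize(p[125:285,225:385],None,fx=3.7,fy=3.7,interpolation=cv2.INTER_CUBIC))
p,d2=viewer.read_camera('wrist'); cv2.imwrite('pics/w15.png',p)
p,d2=viewer.read_camera('top'); cv2.imwrite('pics/t15.png',p)
for u in range(272,284,2):
  for v in (160,164,168,172): print(dep('scene',u,v,d[v,u]).round(4),end=' ')
  print()
E
```

```text
27.775 [0.42854465 0.09753227 0.3146688 ] [0.32005782 0.10451341 0.14108111] 0.09296143553637917
[0.4137 0.2071 0.0237] [0.4205 0.1977 0.0199] [0.43   0.1838 0.0231] [0.4922 0.081  0.1689] 
[0.4949 0.0804 0.217 ] [0.4983 0.0763 0.2093] [0.4987 0.0772 0.1938] [0.5006 0.0758 0.1815] 
[0.4994 0.0813 0.2194] [0.5039 0.0753 0.2148] [0.5055 0.0744 0.2024] [0.5059 0.0756 0.1861] 
[0.5024 0.0849 0.2181] [0.5079 0.0772 0.216 ] [0.5093 0.0766 0.2031] [0.5098 0.0778 0.187 ] 
[0.506  0.0875 0.2182] [0.5117 0.0793 0.2168] [0.5134 0.0784 0.2044] [0.5139 0.0796 0.1884] 
[0.5097 0.0898 0.2186] [0.5142 0.0837 0.2142] [0.5152 0.0844 0.1994] [0.5169 0.0835 0.1866]
```

View pics/s15c.png

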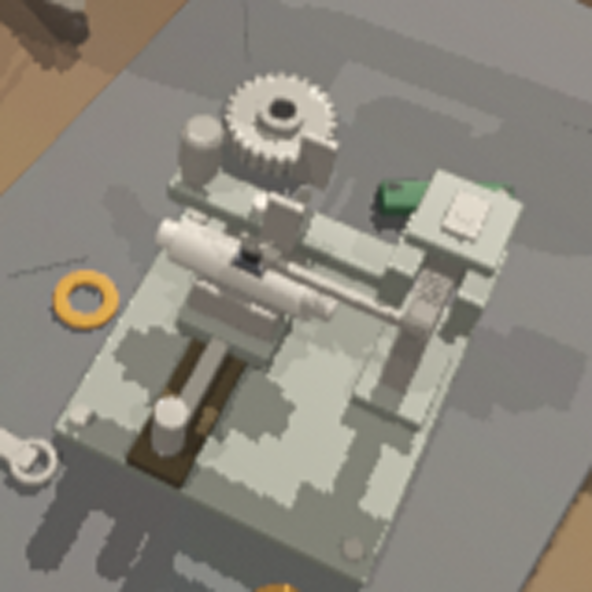

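View pics/t15.png

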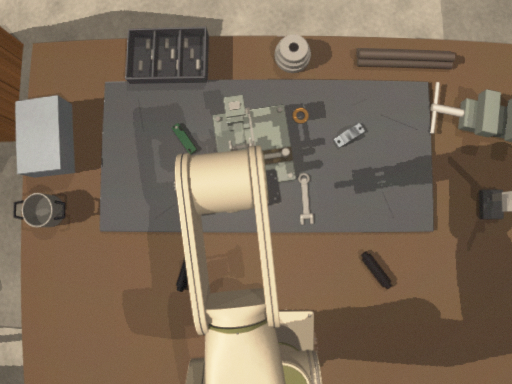

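The scene view shows the foot pad (247,258) sitting on the shaft, the plates sprung out at (285,220) and (318,160), the slide knob home, and the gripper clear. The knob top is at about z 0.2185, so the rail is about 0.042. Handing in.

Request:
send_rows([
  {"dx":0,"dy":0,"dz":0,"turn":0},
  {"dx":0,"dy":0,"dz":0,"turn":0},
  {"dx":0,"dy":0,"dz":0,"turn":0},
])

```text
t: 28.25
ee_pos: [0.4286, 0.0974, 0.3123]
tcp_rot: [180.0, -0.0, -171.1]
contact_force: [-0.5, -0.6, -0.1]
width: 0.0929
```

```bash
python3 -c "
from station import hand_in; print(hand_in())"
```

```text
the job is handed in; nothing more can be done
None
```

The job is done and was handed in at about 28 s of the 67 s allowed; the station gave no verdict.

- **Lift:** I raised the hold-down by its round knob, starting from the lowest tooth. The wrist force fell from 14.7 N to 8.0 N as the last tooth clicked in. The arm then rested on the pawl, at a rail value of about 0.074, and I let go.
- **Slide:** I gripped the slide knob and pushed until the stop's buffer pushed back with about 7 N. After I let go, the camera put the knob's travel at about 80 mm. Before the push, the shaft's centre measured within 1 mm of the V's centre along its length.
- **Let-down:** I squeezed the release plates and lowered the arm by hand, in steps of 0.5 mm from a rail value of about 0.052. The foot landed near 0.044. I pressed until it carried an estimated 9–10 N, going by the change in wrist force, then opened the gripper and backed off.

**Last checks:** The final scene picture shows the foot on the shaft, the plates sprung out, the slide still home and the gripper clear. The things in that view look undisturbed. In the last overhead picture the arm hides the gear and one washer, so I could only check those in the scene picture.

**Uncertain or disagreeing:**
- The camera depth put the final rail value at about 0.042 and the gripper at 0.043; that is within the calibration error.
- Fully squeezed, the gripper read 35 mm over the plates instead of the 38 mm given. The arm still came down freely.
- I could not measure the foot's force after letting go; it should be about the arm's own weight of 7 N.

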